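Move a snap-fit cover to the fresh filter cartridge

ROBOT

A 6-joint arm with a two-finger parallel gripper is mounted at the origin on the work surface. World frame = base frame: x ahead of the robot, y to its left, z up, the work surface at z = 0. Lengths are in m, angles in rad, forces in N, time in s.
With the tool pointing down it reaches from about 0.25 to 0.725 m from the base axis. Payload 4 kg.
Tool frame: the origin (TCP) lies at the very end of the fingers, on their centre line; the grasp point (between the pads) lies 19 mm behind it; x points along the fingers, z is the direction in which the jaws open and shut, and the axes are right-handed (so a half turn about x gives the same grasp; the last joint's range is limited). The gripper opens to 85 mm and grips with 20 to 120 N. Pads are 22 mm wide; open, the fingers measure 114 mm over their backs; the gripper's body (76 mm by 85 mm) begins 54 mm behind the grasp point. The pads swing forward as they close: fully open they stand 13 mm farther back than shut.
Start: joints at [-1.161, 0.241, 0.005, 1.335, 0, 1.571], TCP at [0.199, -0.459, 0.231] pointing down, gripper open.
Joint ranges: [-2.72, 2.72], [-1.05, 1.87], [-1.09, 1.28], [-1.99, 2.15], [-1.42, 1.44], [-3.14, 3.14]. Speed limits (rad/s): [2.79, 2.79, 3.14, 3.14, 3.14, 3.14].

INTERFACE

Orientations are given as a unit quaternion [x, y, z, w].
In Python, from workcell import bot gives the robot as it stands.
- The arm moves only by the tool apply_moves, never from a script. Its argument "targets" is one flat list of numbers, 7 for each row, row after row: the shift along the tool's x, y, z in units of 25 cm (1.0 is 25 cm), then the turn, a rotation vector about the tool's x, y, z in units of 0.5 rad (1.0 is 0.5 rad), then the opening, from 0 (shut) to 1 (fully open). In form: [tx, ty, tz, wx, wy, wz, claw, tx, ty, tz, wx, wy, wz, claw, ...]. A call has 1 to 12 rows; each row is the pose to reach, as a shift and turn from the pose commanded when the call began, along the tool's axes at that moment; what a row does not reach only later rows make up. A row lasts 1/12 s, in which the tool goes at most 41.7 mm and 7.16 degrees, less where a joint would pass 70% of its speed; a pose out of reach is approached as far as the arm can. A call with a number of a shift or a turn outside -1 to 1 is refused whole. A call with a gripper value outside its range is refused whole. The fingers move at their own pace and stop on an object; the grip force is fixed at half the most. Time passes only in rows, so rows that repeat a pose let the fingers close. It gives the time, the measured TCP pose, the force and the opening at its end, in the units of the state.
- bot.get_obs(): the state, without advancing time (a new reading comes with each control period).
- bot.camera(name): name is "side" or "top"; returns (picture, depth): 420x560x3 uint8, red, green, blue; 420x560 float32, m along the optical axis (not along the pixel's ray), 0 where there is no reading.
- bot.camera_params(name): a dict with "fx", "fy", "cx", "cy" (pixels), "T" (4x4, takes a point from camera to world coordinates). Camera axes: x right, y up, looking along -z (the intrinsics and any distortion apply to the point x, -y, -z); pixel columns grow to the right and rows downward; lengths in m; the calibration is good to about 2 mm. A picture is of the moment at which its call begins. camera_params takes no time and is no camera call.
- bot.job_done(): hands the job in, once; it reports no verdict.
The state is a dict: "clock": time; "joint_pos": joint angles; "joint_vel": joint speeds; "tau": joint torques, N m; "eef_pos": TCP position; "tool_rot": TCP orientation; "ft_force": force on the tool from outside, world axes, zero at the start; "ft_torque": the same for the moment, N m; "grip_width": finger opening in m.
Only numpy, scipy, OpenCV 4.12 (cv2) and the standard library are available. Lean on these libraries where they do the work, as an engineer would, in place of code of your own. Each camera call takes 0.05 s, during which the arm holds its last target.

TASK

The filter of the welding-fume extractor is spent: squeeze the two opposite side tabs of the louvred snap-fit cover together to free it from the cartridge it sits on, lift it straight off without forcing it, and fit it on the other, open cartridge. Press it gently down there against its rubber seal until it is fully home and both tabs have sprung back out and hold it, then let go. Leave everything else on the bench where it is.

Things in the scene. Friction and masses are not known exactly. Their poses are not given: they have to be found in the camera images.
- cover_grip (a point): Loose snap-fit cover, grey plastic, 80 g: louvred cap 70 x 39 mm (x, y), top 34 mm above the flange undersides, with an upright squeeze tab on its +y and -y sides. This point: its centre between the tabs, 22 mm above the flange undersides and 12 mm below its top. z up, y from tab to tab. It fits either way round. It cracks at over 90 N from the fingers (sum of both).
- cover_under (a point): Centre of the cover at the level of its flange undersides (which meet the rim when home). Flanges only at the two x ends. Below it a skirt 70 x 61 mm (x, y), 14 mm deep, lower edges rounded 3 mm, and the tabs' hooks, 18 mm deep, go into the mouth. Cover and cartridge crack at over 60 N between them.
- tab_a_pad (a point): Middle of the ribbed outer face of the squeeze tab on the cover's +y side, 18 mm above the flange undersides: tab 26 mm wide (x), reaching 30 mm above the rim, nothing beside it above the rim. This face is 31 mm from the cover's centre when out (62 mm over both tabs), 25 mm when pressed fully in (50 mm over both).
- tab_b_pad (a point): The same on the cover's -y side.
- tab_a (a joint): Spring travel of the +y tab towards the cover's centre: 0 = out, 0.006 m = fully in. 2 N starts it, 7 N presses it fully in. Its hook catches under the 5 mm thick rim by 2.5 mm when out; with both tabs in by 4 mm or more, and kept so, the cover lifts straight off.
- tab_b (a joint): The same for the -y tab.
- spent_mouth (a point): Centre of the mouth of the spent cartridge, at its rim, 66 mm above the bench; the cover sits on it at the start, y along this y. Grey box on a 140 x 120 mm (x, y) steel foot screwed to the bench, topped by an aluminium collar 118 x 108 mm that carries the rim. z up.
- fresh: The fresh, open cartridge, screwed to the bench: the same foot, box and collar. Origin on the bench below the centre of its mouth, z up. Its collar has not been set: the rim stands 56 to 76 mm above the bench, its height must be felt or seen (it does not give way). Mouth 73 x 64 mm (x, y): the skirt has 1.5 mm of play on every side. The cover's y must lie along this y, either way round.
- fresh_seal (a joint): Travel of the fresh cartridge's sprung rubber seal (a bar at each x end, 9 mm below its rim): 0 = free, about 0.004 m with the cover latched (flanges then 1 mm off the rim), 0.005 m pressed to the rim. It pushes up with 3 to 5.5 N. Tabs held in, the cover goes in against the seal alone and hooks if held down while they are let out; tabs out, it snaps in under about 20 N on top.
- hammer: Bystander: hammer, 240 mm, lying.
- wirebrush: Bystander: brush, 200 mm, lying.
- driver: Bystander: screwdriver, 180 mm, lying between the cartridges.
- pipe: Bystander: steel pipe offcut, 42 mm across, 50 mm high, standing between the cartridges.
- spraycan: Bystander: can, 60 mm across, 150 mm high, standing.
- magnet: Bystander: flat welding angle, 70 x 70 x 16 mm.
Things that resemble listed ones, but are neither listed nor needed, are in the scene too. What is shaped like the part that bears spent_mouth but green or pink is not meant.

How it is judged:
By the outcome, as a careful person would: the job done as asked, in the order asked, and still so for the second after the job is handed in, with the robot touching nothing.
It also fails if it takes over 70 s, if anything falls off the work surface, if the arm or the gripper's body presses on something with over 40 N, if the wrist force passes 120 N, or if a joint passes its speed limit or range.

## Working session

There is one attempt and no reset: what is moved stays moved. The work goes in short steps, Python scripts to look and compute and a tool call to move; the robot and the scene stay as the last step left them, time stands still between calls to the robot, and variables do not carry over. Pictures are saved under pics/ and viewed, and the job is handed in when it is done.

Besides the shell and the picture viewer there is one more tool, called in YAML: its name, and indented under it one key for each argument. apply_moves: Moves the arm, as the interface text tells. Its arguments: {"type":"object","properties":{"targets":{"type":"array"}},"required":["targets"]}

```bash
ls; mkdir -p pics
python3 - <<'E'
from workcell import bot
import cv2,numpy as np
print(bot.get_obs())
for n in("side","top"):
    p,d=bot.camera(n); cv2.imwrite(f"pics/{n}0.png",p[:,:,::-1]); np.savez(f"{n}0.npz",p=p,d=d)
    q=bot.camera_params(n); print(n,q)
E
```

```text
pics
{'clock': 0.0, 'joint_pos': array([-1.16099645e+00,  2.41425978e-01,  3.73827892e-03,  1.33521952e+00,
        1.97155774e-05,  1.57081360e+00]), 'joint_vel': array([-0.00014571, -0.00079975, -0.00038147,  0.00154108,  0.00029876,
        0.00041786]), 'tau': array([-1.32820456e-03, -3.72312284e+01,  2.52410817e+01,  1.68603100e-02,
       -5.90259037e-05, -8.05021926e-06]), 'eef_pos': array([ 0.19896593, -0.45801676,  0.23041184]), 'tool_rot': array([ 0.38822611,  0.59189183, -0.38739584,  0.59065135]), 'ft_force': array([ 1.0391162 , -0.28834867, -0.39454391]), 'ft_torque': array([0.00734808, 0.01836704, 0.04334056]), 'grip_width': 0.08517104265488733}
side {'fx': 482.88957256148234, 'fy': 482.88957256148234, 'cx': 281.08633674134796, 'cy': 209.2388748733924, 'T': array([[-0.8030197 ,  0.38306984, -0.45652694, -0.05992725],
       [-0.59561672, -0.49016809,  0.63637723,  0.84162215],
       [ 0.02000198,  0.78293853,  0.62177743,  0.89890784],
       [ 0.        ,  0.        ,  0.        ,  1.        ]])}
top {'fx': 438.7249194071108, 'fy': 438.7249194071108, 'cx': 284.12718344424354, 'cy': 213.75757309210857, 'T': array([[-0.02809922,  0.99418114, -0.10399182,  0.42830481],
       [-0.99924424, -0.03073193, -0.02380111, -0.00938231],
       [-0.02685849,  0.10324444,  0.99429332,  1.39364772],
       [ 0.        ,  0.        ,  0.        ,  1.        ]])}
```

View pics/side0.png

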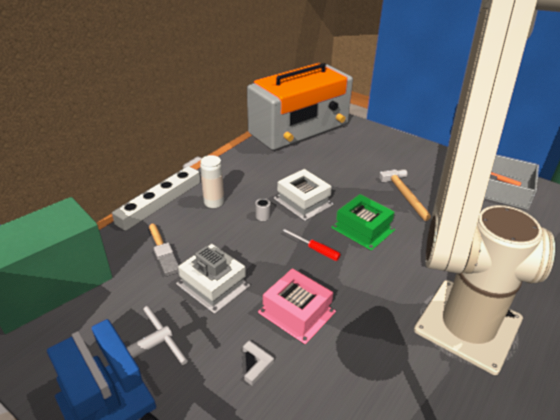

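View pics/top0.png

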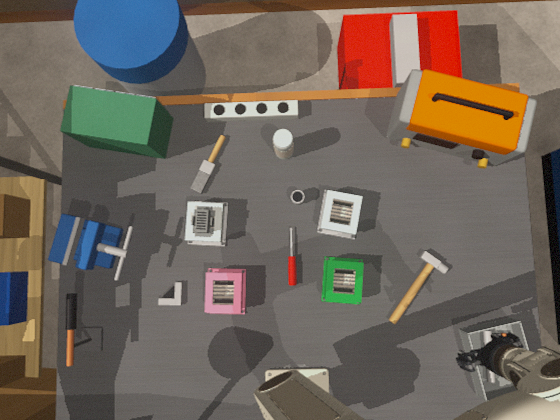

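The side view shows the white cartridge with the louvred cover at (212,270) and an open white one at (304,190). Green (364,220) and pink (298,302) are the decoys. In the top view the covered one is at (206,222) and the open white one at (341,213). I'll enlarge these two crops to confirm and measure with depth.

```bash
cat > h.py <<'E'
import numpy as np,cv2
from workcell import bot
def cloud(n,d):
    q=bot.camera_params(n); v,u=np.mgrid[:d.shape[0],:d.shape[1]]
    x=(u-q['cx'])/q['fx']*d; y=-(v-q['cy'])/q['fy']*d
    P=np.stack([x,y,-d],-1)@q['T'][:3,:3].T+q['T'][:3,3]
    P[d<=0]=np.nan
    return P
E
python3 - <<'E'
from h import *
for n,bs in(("top",[(170,185,245,260),(305,175,380,250)]),("side",[(165,225,260,320),(260,150,350,230)])):
    z=np.load(n+"0.npz"); p,d=z['p'],z['d']; P=cloud(n,d)
    ims=[cv2.resize(p[b[1]:b[3],b[0]:b[2],::-1],(390,390),interpolation=cv2.INTER_CUBIC) for b in bs]
    cv2.imwrite(f"pics/{n}crop.png",np.hstack(ims))
    for b in bs:
        Q=P[b[1]:b[3],b[0]:b[2]].reshape(-1,3);Q=Q[~np.isnan(Q[:,0])]
        h,e=np.histogram(Q[:,2],bins=np.arange(-.01,.12,.004)); print(n,b,[(round(float(a),3),int(c)) for a,c in zip(e,h) if c>5])
E
```

```text
top (170, 185, 245, 260) [(-0.01, 55), (-0.006, 748), (-0.002, 1869), (0.002, 1112), (0.006, 246), (0.01, 58), (0.014, 36), (0.018, 34), (0.022, 11), (0.03, 10), (0.034, 16), (0.038, 15), (0.042, 9), (0.046, 8), (0.05, 11), (0.054, 10), (0.058, 63), (0.062, 307), (0.066, 437), (0.07, 126), (0.074, 22), (0.078, 16), (0.082, 18), (0.086, 9), (0.09, 20), (0.094, 51), (0.098, 143), (0.102, 126), (0.106, 12)]
top (305, 175, 380, 250) [(-0.01, 57), (-0.006, 867), (-0.002, 2005), (0.002, 1026), (0.006, 194), (0.01, 29), (0.022, 18), (0.026, 124), (0.03, 146), (0.034, 84), (0.038, 13), (0.042, 6), (0.046, 6), (0.05, 14), (0.054, 44), (0.058, 88), (0.062, 326), (0.066, 442), (0.07, 109)]
side (165, 225, 260, 320) [(-0.01, 7), (-0.006, 1199), (-0.002, 4015), (0.002, 740), (0.006, 244), (0.01, 90), (0.014, 263), (0.018, 150), (0.022, 52), (0.026, 15), (0.03, 33), (0.034, 71), (0.038, 75), (0.042, 68), (0.046, 79), (0.05, 82), (0.054, 70), (0.058, 98), (0.062, 532), (0.066, 391), (0.07, 77), (0.074, 37), (0.078, 34), (0.082, 37), (0.086, 58), (0.09, 52), (0.094, 94), (0.098, 266), (0.102, 60)]
side (260, 150, 350, 230) [(-0.01, 10), (-0.006, 1066), (-0.002, 3190), (0.002, 706), (0.006, 176), (0.01, 70), (0.014, 80), (0.018, 67), (0.022, 79), (0.026, 82), (0.03, 92), (0.034, 113), (0.038, 113), (0.042, 117), (0.046, 141), (0.05, 114), (0.054, 112), (0.058, 99), (0.062, 389), (0.066, 338), (0.07, 8)]
```

View pics/topcrop.png

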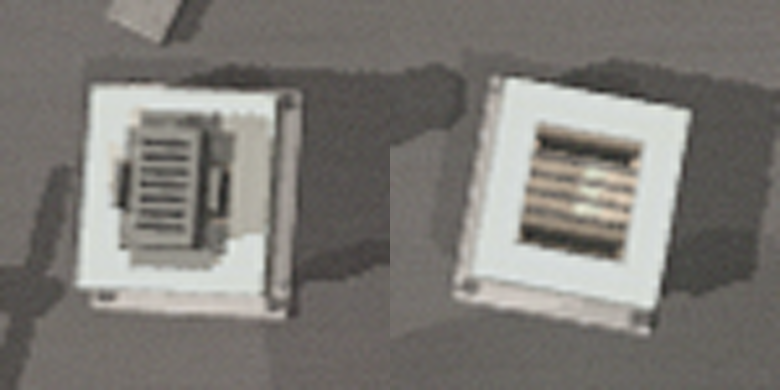

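View pics/sidecrop.png

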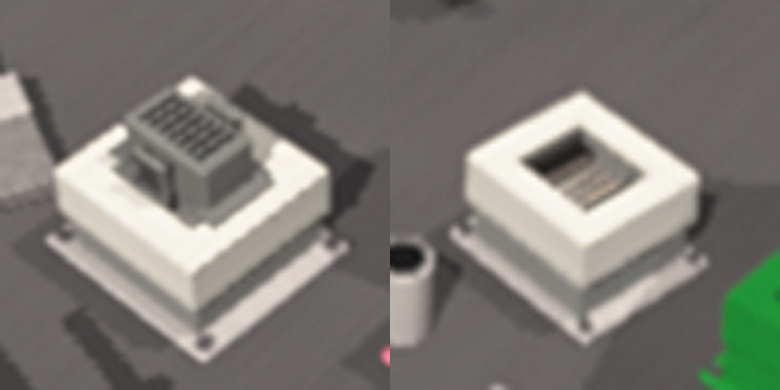

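Confirmed: the covered white cartridge is the spent one, with tabs left and right in the top view (cover y ≈ world ±y). The open white one is the fresh cartridge. Next I measure the collars, mouth, and rim heights.

```bash
cat >> h.py <<'E'
def cast(n,uv,z):
    q=bot.camera_params(n); uv=np.atleast_2d(np.asarray(uv,float))
    r=np.stack([(uv[:,0]-q['cx'])/q['fx'],-(uv[:,1]-q['cy'])/q['fy'],-np.ones(len(uv))],-1)@q['T'][:3,:3].T
    o=q['T'][:3,3]; return o+r*((z-o[2])/r[:,2])[:,None]
def rect(n,mask,z,off):
    c,_=cv2.findContours(mask,cv2.RETR_EXTERNAL,cv2.CHAIN_APPROX_NONE); c=max(c,key=cv2.contourArea)
    P=cast(n,c[:,0]+np.array(off),z)[:,:2]
    r=cv2.minAreaRect((P*1000).astype(np.float32)); return r,c
E
python3 - <<'E'
from h import *
for n,bs in(("top",[(170,185,245,260),(305,175,380,250)]),("side",[(165,225,260,320),(260,150,350,230)])):
    z=np.load(n+"0.npz"); p,d=z['p'],z['d']; P=cloud(n,d)
    for b,nm in zip(bs,("spent","fresh")):
        c=p[b[1]:b[3],b[0]:b[2]]; Q=P[b[1]:b[3],b[0]:b[2]]
        hsv=cv2.cvtColor(c,cv2.COLOR_RGB2HSV)
        Z=Q[...,2]; 
        top=(np.abs(Z-.066)<.012)
        bright=(c.min(-1)>(200 if n=="top" else 175))
        zz=Z[top&bright]; print(n,nm,"rim z median",np.nanmedian(zz),"trim mean",np.mean(zz[np.abs(zz-np.median(zz))<.006]),len(zz))
        be=Z[np.abs(Z)<.01]; print("  bench med",np.nanmedian(be))
        m=(bright&top).astype(np.uint8)*255
        r,_=rect(n,m,.066,b[:2]); print("  depth-collar",r)
        m2=bright.astype(np.uint8)*255
        cv2.imwrite(f"pics/m_{n}_{nm}.png",cv2.resize(np.hstack([c[:,:,::-1],cv2.merge([m2]*3),cv2.merge([m]*3)]),None,fx=3,fy=3,interpolation=0))
E
cd pics; python3 -c "
import cv2,numpy as np
a=[cv2.imread(f'm_{n}_{k}.png') for n in('top','side') for k in('spent','fresh')]
w=max(i.shape[1] for i in a);a=[cv2.resize(i,(400,133*1)) for i in a];cv2.imwrite('mm.png',cv2.resize(np.vstack(a),(600,800*1))[:, :])
"
```

```text
top spent rim z median 0.06649092497516429 trim mean 0.06647409659160876 456
  bench med 0.0005424437263645832
  depth-collar ((552.4161987304688, 269.881103515625), (104.017333984375, 116.0652847290039), 85.46317291259766)
top fresh rim z median 0.06686457135508905 trim mean 0.06694842006347891 782
  bench med 0.0003387399379157774
  depth-collar ((568.7267456054688, -150.4202880859375), (105.17208099365234, 116.09942626953125), 77.69269561767578)
side spent rim z median 0.06521010966870766 trim mean 0.06517777969880807 751
  bench med -0.0003437990941892455
  depth-collar ((552.3258056640625, 273.5536193847656), (115.20520782470703, 119.34440612792969), 85.98225402832031)
side fresh rim z median 0.06584344626281124 trim mean 0.06597127765557036 657
  bench med -0.00028319472285015523
  depth-collar ((566.5736083984375, -143.7060546875), (121.70426940917969, 126.4858627319336), 77.39024353027344)
```

View pics/mm.png

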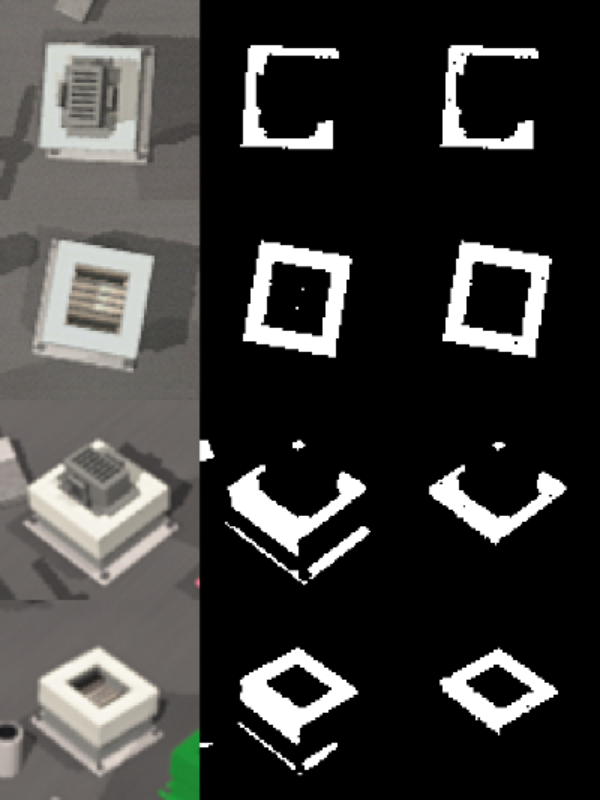

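The masks are clean. Fresh rim is about 0.5 mm above the spent rim, so around 66.5 mm. Now I'll refine the poses by sub-pixel edge profiles.

```bash
cat >> h.py <<'E'
def proj(n,P):
    q=bot.camera_params(n);T=np.linalg.inv(q['T']);c=np.atleast_2d(P)@T[:3,:3].T+T[:3,3]
    return np.stack([q['fx']*c[:,0]/-c[:,2]+q['cx'],-q['fy']*c[:,1]/-c[:,2]+q['cy']],-1)
def edges(n,img,cx,cy,yaw,z,a,b,rng=.008,it=3,sign=None,verbose=True,sides=(0,1,2,3)):
    """offset of strongest edge from each predicted side of an a x b rectangle (x,y)"""
    g=cv2.cvtColor(img,cv2.COLOR_RGB2GRAY).astype(np.float32)
    R=np.array([[np.cos(yaw),-np.sin(yaw)],[np.sin(yaw),np.cos(yaw)]]); s=np.arange(-rng,rng+1e-9,.00025); res={}
    for k,(nx,ny,h,l) in enumerate([(1,0,a/2,b),(-1,0,a/2,b),(0,1,b/2,a),(0,-1,b/2,a)]):
        ts=np.linspace(-.38*l,.38*l,40); off=[]
        for t in ts:
            L=np.outer(h+s,[nx,ny])+np.array([-ny,nx])*t
            W=np.c_[L@R.T+[cx,cy],np.full(len(s),z)]; uv=proj(n,W).astype(np.float32)
            v=cv2.remap(g,uv[None,:,0],uv[None,:,1],cv2.INTER_CUBIC)[0]
            d=np.gradient(cv2.GaussianBlur(v[None],(0,0),4)[0]); 
            if sign: d=d*sign
            else: d=abs(d)
            d[:4]=0;d[-4:]=0
            i=d.argmax(); w=np.clip(d,0,None)*(abs(s-s[i])<.003); off.append((w*s).sum()/max(w.sum(),1e-6))
        off=np.array(off); ok=abs(off-np.median(off))<.002
        pf=np.polyfit(ts[ok],off[ok],1); res[k]=(np.median(off)*1000,off.std()*1000,np.degrees(np.arctan(pf[0])))
    if verbose: print("  +x %.1f(sd%.1f,ang%.1f) -x %.1f(%.1f,%.1f) +y %.1f(%.1f,%.1f) -y %.1f(%.1f,%.1f)"%tuple(sum([res[k] for k in range(4)],())))
    m=[res[k][0]/1000 for k in range(4)]
    c=np.array([cx,cy])+R@np.array([(m[0]-m[1])/2,(m[2]-m[3])/2]); return c
E
python3 - <<'E'
from h import *
D=np.radians
for n in("top","side"):
    p=np.load(n+"0.npz")['p']
    for nm,cx,cy,yw,z,a,b,sg in [("spent collar",.552,.270,-4.4,.066,.118,.108,-1),("cover top",.552,.270,-4.4,.100,.070,.039,None),("fresh collar",.568,-.148,-12.4,.0665,.118,.108,-1),("fresh mouth",.568,-.148,-12.4,.0665,.073,.064,1)]:
        print(n,nm); print("  ",edges(n,p,cx,cy,D(yw),z,a,b,sign=sg))
E
```

```text
top spent collar
  +x 1.7(sd0.7,ang1.2) -x -1.2(0.8,-0.4) +y 0.2(0.4,0.4) -y 1.3(0.5,0.3)
   [0.55340117 0.26936751]
top cover top
  +x 5.5(sd0.2,ang0.5) -x -1.7(0.8,-1.3) +y 3.9(3.4,1.1) -y 0.1(0.3,0.1)
   [0.55570371 0.27162583]
top fresh collar
  +x 1.7(sd0.4,ang-0.0) -x -1.9(0.4,0.3) +y 5.4(0.2,0.0) -y 3.3(0.4,-0.0)
   [ 0.56997369 -0.14739213]
top fresh mouth
  +x -4.5(sd2.3,ang-0.0) -x -2.0(0.6,0.8) +y -3.2(0.7,0.7) -y 1.5(1.8,0.6)
   [ 0.56624847 -0.15004366]
side spent collar
  +x 3.5(sd2.3,ang-1.7) -x -0.5(0.3,0.2) +y 0.3(0.3,0.3) -y 1.5(0.6,0.7)
   [0.55394314 0.26928333]
side cover top
  +x -5.1(sd1.8,ang0.0) -x -1.0(1.9,0.7) +y -5.2(4.0,0.5) -y 3.7(3.3,0.8)
   [0.54957763 0.26569361]
side fresh collar
  +x 4.7(sd0.3,ang0.1) -x -1.6(0.4,0.1) +y -0.6(0.5,-0.2) -y 4.0(0.5,0.1)
   [ 0.57053688 -0.15094474]
side fresh mouth
  +x -0.3(sd0.8,ang-0.5) -x -3.3(0.5,-1.4) +y -3.8(0.5,0.7) -y -1.5(0.7,0.2)
   [ 0.56920607 -0.14946654]
```

Sub-pixel fits, using only the silhouette and near edges, agree to about 1 mm: spent ≈ (0.5536, 0.2693), yaw −4.4°; fresh ≈ (0.5693, −0.1514), yaw −12.4°. Next is a helper for the moves.

```bash
cat >> h.py <<'E'
from scipy.spatial.transform import Rotation as Rn
def plan(x,y,z,yaw,flip=None):
    o=bot.get_obs(); R0=Rn.from_quat(o['tool_rot']); M=R0.as_matrix()
    best=None
    for s in (1,-1):
        tz=s*np.array([-np.sin(yaw),np.cos(yaw),0]); tx=np.array([0,0,-1.]); ty=np.cross(tz,tx)
        r=(R0.inv()*Rn.from_matrix(np.c_[tx,ty,tz])).as_rotvec()
        if best is None or np.linalg.norm(r)<np.linalg.norm(best): best=r
    sh=M.T@(np.array([x,y,z])-o['eef_pos'])
    print("t",o['clock'],"pos",o['eef_pos'].round(4),"grip",round(float(o['grip_width']),4),"F",o['ft_force'].round(2),"q",o['joint_pos'].round(2))
    print("shift units",(sh/.25).round(4),"turn units",(best/.5).round(3))
    print("tool axes\n",M.round(3))
E
python3 - <<'E'
from h import *
plan(.5536,.2693,.20,np.radians(-4.4))
E
```

```text
t 0.1 pos [ 0.199  -0.4581  0.2305] grip 0.0854 F [-0.62  0.38 -0.49] q [-1.16  0.24  0.    1.34 -0.    1.57]
shift units [ 0.1259  2.4603 -2.1031] turn units [ 0.973 -0.004  0.001]
tool axes
 [[-0.001  0.917  0.398]
 [ 0.002  0.398 -0.917]
 [-1.    -0.    -0.002]]
```

apply_moves:
  targets: [0,0.2,-0.17,0,0,0,0.8,0,0.4,-0.34,0,0,0,0.8]

```text
clock: 0.27
eef_pos: [0.2355, -0.3838, 0.2302]
tool_rot: [0.389, 0.591, -0.389, 0.59]
ft_force: [0.8, -0.3, 1.1]
grip_width: 0.0684
```

Run:
```python
from h import *
plan(.5536,.2693,.20,np.radians(-4.4))
```

```text
t 0.2667 pos [ 0.2355 -0.3838  0.2302] grip 0.0684 F [ 0.83 -0.32  1.15] q [-1.02  0.14 -0.12  1.31  0.    1.72]
shift units [ 0.1237  2.1997 -1.8986] turn units [ 0.965 -0.003  0.001]
tool axes
 [[-0.001  0.919  0.394]
 [ 0.001  0.394 -0.919]
 [-1.    -0.    -0.002]]
```

Joint 6 would run out of range going the short way (j6 ≈ 3.67), so I turn −2.65 rad the other way, in stages.

apply_moves:
  targets: [0,0.11,-0.1,-0.24,0,0,1,0,0.22,-0.2,-0.48,0,0,1,0,0.33,-0.3,-0.72,0,0,1,0,0.44,-0.4,-0.96,0,0,1]

```text
clock: 0.6
eef_pos: [0.297, -0.2465, 0.231]
tool_rot: [0.234, 0.667, -0.234, 0.667]
ft_force: [0.8, -0.0, -0.7]
grip_width: 0.0856
```

Run:
```python
from h import *
plan(.5536,.2693,.20,np.radians(-4.4))
```

```text
t 0.6 pos [ 0.297  -0.2465  0.231 ] grip 0.0856 F [ 0.85 -0.01 -0.67] q [-0.69  0.01 -0.26  1.3   0.    1.55]
shift units [ 0.1244  2.2516 -0.4895] turn units [ 1.944e+00 -1.000e-03  0.000e+00]
tool axes
 [[-0.     0.625  0.78 ]
 [ 0.     0.78  -0.625]
 [-1.     0.    -0.001]]
```

apply_moves:
  targets: [0,0.14,-0.03,-0.24,0,0,1,0,0.28,-0.06,-0.48,0,0,1,0,0.42,-0.09,-0.72,0,0,1,0,0.56,-0.12,-0.96,0,0,1]

```text
clock: 0.93
eef_pos: [0.3619, -0.1188, 0.2312]
tool_rot: [0.069, 0.704, -0.069, 0.704]
ft_force: [0.7, -0.5, 0.9]
grip_width: 0.0853
```

Run:
```python
from h import *
plan(.5536,.2693,.20,np.radians(-4.4))
```

```text
t 0.9333 pos [ 0.3619 -0.1188  0.2312] grip 0.0853 F [ 0.72 -0.55  0.9 ] q [-0.32  0.   -0.27  1.3  -0.    1.45]
shift units [0.1245 1.6718 0.451 ] turn units [ 2.905 -0.     0.   ]
tool axes
 [[-0.     0.194  0.981]
 [ 0.     0.981 -0.194]
 [-1.    -0.    -0.   ]]
```

apply_moves:
  targets: [0,0.14,0.04,-0.24,0,0,1,0,0.28,0.08,-0.48,0,0,1,0,0.42,0.12,-0.72,0,0,1,0,0.56,0.15,-0.96,0,0,1]

```text
clock: 1.27
eef_pos: [0.427, 0.0109, 0.231]
tool_rot: [-0.101, 0.7, 0.1, 0.7]
ft_force: [0.7, -0.4, -0.8]
grip_width: 0.0853
```

Run:
```python
from h import *
plan(.5536,.2693,.20,np.radians(-4.4))
```

```text
t 1.2667 pos [0.427  0.0109 0.231 ] grip 0.0853 F [ 0.71 -0.37 -0.83] q [ 0.03  0.1  -0.17  1.3  -0.    1.31]
shift units [0.1239 0.8493 0.7768] turn units [-2.418e+00 -1.000e-03 -0.000e+00]
tool axes
 [[-0.    -0.281  0.96 ]
 [-0.     0.96   0.281]
 [-1.    -0.    -0.   ]]
```

apply_moves:
  targets: [0,0.1,0.1,-0.24,0,0,1,0,0.2,0.18,-0.48,0,0,1,0,0.3,0.26,-0.72,0,0,1,0,0.4,0.35,-0.96,0,0,1]

```text
clock: 1.6
eef_pos: [0.4829, 0.1309, 0.2308]
tool_rot: [-0.264, 0.656, 0.264, 0.655]
ft_force: [1.3, -0.2, 0.2]
grip_width: 0.0854
```

Run:
```python
from h import *
plan(.5536,.2693,.20,np.radians(-4.4))
```

```text
t 1.6 pos [0.4829 0.1309 0.2308] grip 0.0854 F [ 1.26 -0.24  0.17] q [ 0.26  0.24  0.01  1.34 -0.    1.07]
shift units [0.1227 0.2031 0.5878] turn units [-1.457 -0.002 -0.002]
tool axes
 [[-0.001 -0.693  0.721]
 [-0.001  0.721  0.693]
 [-1.     0.    -0.001]]
```

apply_moves:
  targets: [0.03,0.05,0.15,-0.24,0,0,1,0.06,0.1,0.29,-0.48,0,0,1,0.09,0.15,0.44,-0.72,0,0,1,0.12,0.2,0.59,-0.96,0,0,1]

```text
clock: 1.93
eef_pos: [0.5559, 0.2688, 0.2004]
tool_rot: [-0.412, 0.575, 0.412, 0.574]
ft_force: [1.0, -0.1, 0.3]
grip_width: 0.0854
```

Run:
```python
from h import *
plan(.5536,.2693,.12,np.radians(-4.4))
```

```text
t 1.9333 pos [0.5559 0.2688 0.2004] grip 0.0854 F [ 1.04 -0.07  0.35] q [ 0.45  0.49  0.29  1.37 -0.    0.78]
shift units [ 0.3215  0.0094 -0.0007] turn units [-0.498 -0.001 -0.001]
tool axes
 [[-0.001 -0.947  0.32 ]
 [-0.     0.32   0.947]
 [-1.     0.001 -0.001]]
```

apply_moves:
  targets: [0.1,0.009,0,-0.25,0,0,1,0.2,0.009,0,-0.498,0,0,1,0.24,0.009,0,-0.498,0,0,1,0.24,0.009,0,-0.498,0,0,1]

```text
clock: 2.27
eef_pos: [0.551, 0.2667, 0.1372]
tool_rot: [-0.477, 0.524, 0.479, 0.518]
ft_force: [-1.0, 0.6, -0.8]
grip_width: 0.0851
```

Run:
```python
from h import *
plan(.5536,.2693,.068,np.radians(-4.4))
for n,b in(("top",(150,160,260,270)),("side",(150,190,270,310))):
    p,d=bot.camera(n); np.savez(n+"1.npz",p=p,d=d)
    cv2.imwrite(f"pics/{n}1.png",cv2.resize(p[b[1]:b[3],b[0]:b[2],::-1],(400,400),interpolation=cv2.INTER_CUBIC))
cv2.imwrite("pics/both1.png",np.hstack([cv2.imread("pics/top1.png"),cv2.imread("pics/side1.png")]))
```

```text
t 2.2667 pos [0.551  0.2667 0.1372] grip 0.0851 F [-0.98  0.62 -0.76] q [ 0.45  0.52  0.17  1.23 -0.    0.54]
shift units [ 0.2765 -0.0116  0.0125] turn units [-0.018 -0.009 -0.015]
tool axes
 [[-0.008 -0.996  0.086]
 [-0.004  0.086  0.996]
 [-1.     0.007 -0.004]]
```

View pics/both1.png

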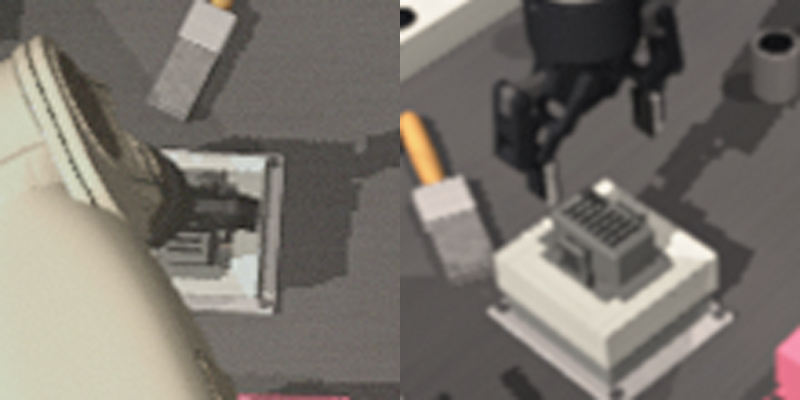

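The view shows the gripper straddling the cover along the tab axis (tab face at about (580,255) in the side crop). I check the cover's position from the initial clouds too.

Run:
```python
from h import *
for n,b in(("top",(170,185,245,260)),("side",(165,225,260,320))):
    z=np.load(n+"0.npz"); P=cloud(n,z['d'])[b[1]:b[3],b[0]:b[2]]
    m=(P[...,2]>.093).astype(np.uint8)*255
    for zz in (.100,):
        r,c=rect(n,m,zz,b[:2]); print(n,r)
    Q=P[m>0]; yw=np.radians(-4.4); L=(Q[:,:2]-[.5536,.2693])@np.array([[np.cos(yw),-np.sin(yw)],[np.sin(yw),np.cos(yw)]])
    print(np.percentile(L*1000,[2,50,98],axis=0).round(1).tolist(), L.mean(0)*1000)
plan(.5536,.2693,.100,np.radians(-4.4))
```

```text
top ((551.8214721679688, 266.69622802734375), (41.091217041015625, 69.19444274902344), 84.8174057006836)
[[-34.1, -31.3], [-1.2, -2.8], [31.7, 27.2]] [-1.17332672 -2.43865873]
side ((549.911376953125, 273.26007080078125), (63.49462890625, 74.68885040283203), 82.58451080322266)
[[-36.2, -28.3], [-4.7, 2.5], [31.0, 29.6]] [-4.41016536  2.35001242]
t 2.3667 pos [0.5534 0.2674 0.1416] grip 0.0855 F [-0.32 -0.33  0.74] q [0.45 0.52 0.18 1.23 0.   0.54]
shift units [ 1.663e-01 -1.000e-04  7.600e-03] turn units [-0.018 -0.001 -0.001]
tool axes
 [[-0.001 -0.996  0.086]
 [-0.     0.086  0.996]
 [-1.     0.001 -0.   ]]
```

apply_moves:
  targets: [0.1,0.004,0.006,-0.018,0,0,0.95,0.2,0.004,0.006,-0.018,0,0,0.95,0.25,0.004,0.006,-0.018,0,0,0.95,0.29,0.004,0.006,-0.018,0,0,0.95,0.29,0.004,0.006,-0.018,0,0,0.9,0.29,0.004,0.006,-0.018,0,0,0.9]

```text
clock: 2.87
eef_pos: [0.5535, 0.2694, 0.0702]
tool_rot: [-0.481, 0.518, 0.481, 0.519]
ft_force: [0.3, 1.1, 0.7]
grip_width: 0.0772
```

Run:
```python
from h import *
plan(.5523,.2690,.068,np.radians(-4.4))
for n,b in(("side",(150,190,270,310)),):
    p,d=bot.camera(n)
    cv2.imwrite(f"pics/{n}2.png",cv2.resize(p[b[1]:b[3],b[0]:b[2],::-1],(600,600),interpolation=cv2.INTER_CUBIC))
```

```text
t 2.8667 pos [0.5535 0.2694 0.0702] grip 0.0772 F [0.28 1.13 0.65] q [ 0.45  0.57  0.07  1.07 -0.    0.53]
shift units [ 0.0087  0.0047 -0.002 ] turn units [0.003 0.002 0.003]
tool axes
 [[ 0.002 -0.997  0.075]
 [ 0.001  0.075  0.997]
 [-1.    -0.002  0.001]]
```

View pics/side2.png

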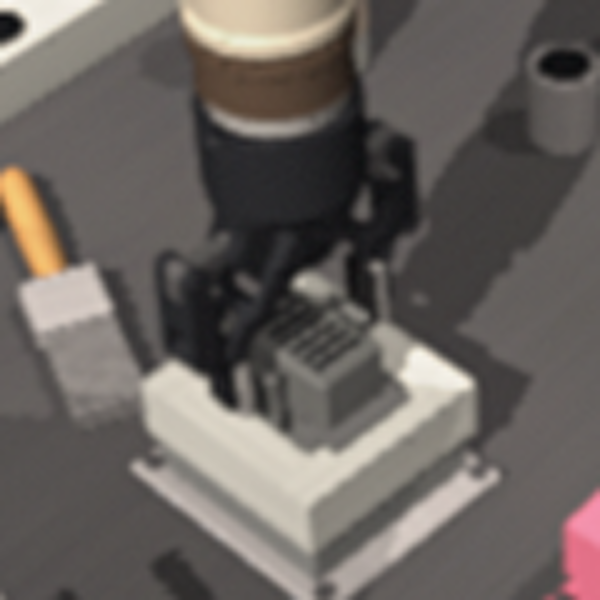

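The fingers straddle the cover; the near finger is just outside the +y tab at (265,395). I close slowly and feel for both tabs.

apply_moves:
  targets: [0.006,0.004,0,0,0,0,0.8,0.006,0.004,0,0,0,0,0.75,0.006,0.004,0,0,0,0,0.74,0.006,0.004,0,0,0,0,0.73,0.006,0.004,0,0,0,0,0.72,0.006,0.004,0,0,0,0,0.72]

```text
clock: 3.42
eef_pos: [0.5521, 0.2695, 0.0679]
tool_rot: [-0.481, 0.518, 0.481, 0.518]
ft_force: [0.6, -0.9, 3.0]
grip_width: 0.0616
```

Run:
```python
from h import *
plan(.5523,.2690,.068,np.radians(-4.4))
p,d=bot.camera("side");plan(.5523,.2690,.068,np.radians(-4.4))
```

```text
t 3.4167 pos [0.5521 0.2695 0.0679] grip 0.0616 F [ 0.59 -0.94  2.98] q [ 0.45  0.57  0.07  1.06 -0.    0.53]
shift units [-0.0002 -0.0009 -0.0018] turn units [0.005 0.    0.002]
tool axes
 [[ 0.001 -0.997  0.074]
 [ 0.     0.074  0.997]
 [-1.    -0.001  0.   ]]
t 3.4667 pos [0.5521 0.2695 0.0679] grip 0.0615 F [ 0.46 -0.81  2.4 ] q [ 0.45  0.57  0.07  1.06 -0.    0.53]
shift units [-0.0006 -0.0011 -0.0017] turn units [0.006 0.    0.002]
tool axes
 [[ 0.001 -0.997  0.074]
 [ 0.     0.074  0.997]
 [-1.    -0.001  0.   ]]
```

apply_moves:
  targets: [0,0,0,0,0,0,0.7,0,0,0,0,0,0,0.69,0,0,0,0,0,0,0.68,0,0,0,0,0,0,0.67,0,0,0,0,0,0,0.67]

```text
clock: 3.88
eef_pos: [0.5521, 0.2697, 0.0676]
tool_rot: [-0.481, 0.518, 0.481, 0.518]
ft_force: [0.6, -0.9, 3.5]
grip_width: 0.0572
```

apply_moves:
  targets: [0,0,0,0,0,0,0.65,0,0,0,0,0,0,0.64,0,0,0,0,0,0,0.63,0,0,0,0,0,0,0.62,0,0,0,0,0,0,0.61,0,0,0,0,0,0,0.605,0,0,0,0,0,0,0.605]

```text
clock: 4.47
eef_pos: [0.5521, 0.2697, 0.068]
tool_rot: [-0.481, 0.518, 0.481, 0.519]
ft_force: [-0.5, -0.1, 7.7]
grip_width: 0.0518
```

Run:
```python
from h import *
plan(.5523,.2690,.068,np.radians(-4.4))
p,d=bot.camera("side");b=(150,190,270,310)
cv2.imwrite(f"pics/side3.png",cv2.resize(p[b[1]:b[3],b[0]:b[2],::-1],(600,600),interpolation=cv2.INTER_CUBIC))
```

```text
t 4.4667 pos [0.5521 0.2697 0.068 ] grip 0.0518 F [-0.49 -0.05  7.74] q [0.45 0.57 0.07 1.06 0.   0.53]
shift units [ 0.0002 -0.0011 -0.0029] turn units [0.006 0.001 0.002]
tool axes
 [[ 0.001 -0.997  0.074]
 [ 0.001  0.074  0.997]
 [-1.    -0.001  0.001]]
```

View pics/side3.png

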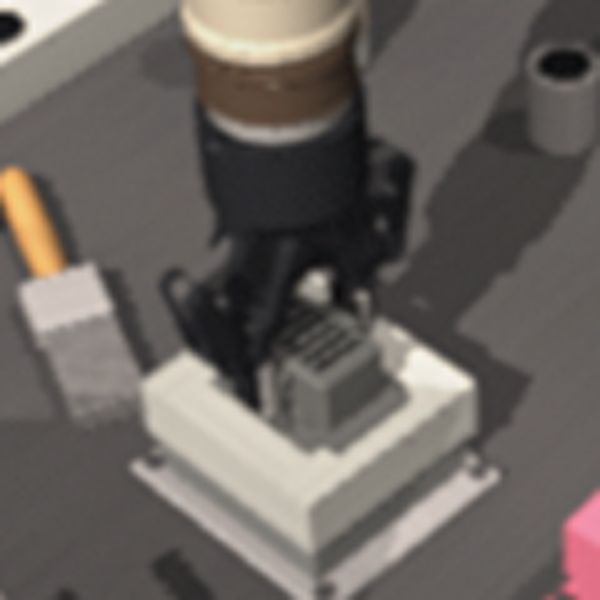

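Both tabs are squeezed to 51.8 mm with balanced side force. I lift gently and watch the force.

apply_moves:
  targets: [-0.004,0,0,0,0,0,0.6,-0.008,0,0,0,0,0,0.6,-0.012,0,0,0,0,0,0.6,-0.016,0,0,0,0,0,0.6]

```text
clock: 4.85
eef_pos: [0.552, 0.2695, 0.0713]
tool_rot: [-0.481, 0.518, 0.481, 0.518]
ft_force: [2.1, 0.1, 3.2]
grip_width: 0.0514
```

apply_moves:
  targets: [-0.004,0,0,0,0,0,0.6,-0.008,0,0,0,0,0,0.6,-0.012,0,0,0,0,0,0.6,-0.012,0,0,0,0,0,0.6]

```text
clock: 5.18
eef_pos: [0.5507, 0.2693, 0.0735]
tool_rot: [-0.481, 0.519, 0.482, 0.517]
ft_force: [1.3, 0.1, -0.7]
grip_width: 0.0512
```

Run:
```python
from h import *
plan(.5523,.2690,.068,np.radians(-4.4))
p,d=bot.camera("side");b=(150,190,270,310)
cv2.imwrite(f"pics/side4.png",cv2.resize(p[b[1]:b[3],b[0]:b[2],::-1],(600,600),interpolation=cv2.INTER_CUBIC))
```

```text
t 5.1833 pos [0.5507 0.2693 0.0735] grip 0.0512 F [ 1.26  0.11 -0.66] q [0.45 0.57 0.08 1.08 0.   0.53]
shift units [ 0.0219 -0.0067 -0.0008] turn units [ 0.007 -0.002 -0.005]
tool axes
 [[-0.002 -0.997  0.073]
 [-0.001  0.073  0.997]
 [-1.     0.002 -0.001]]
```

View pics/side4.png

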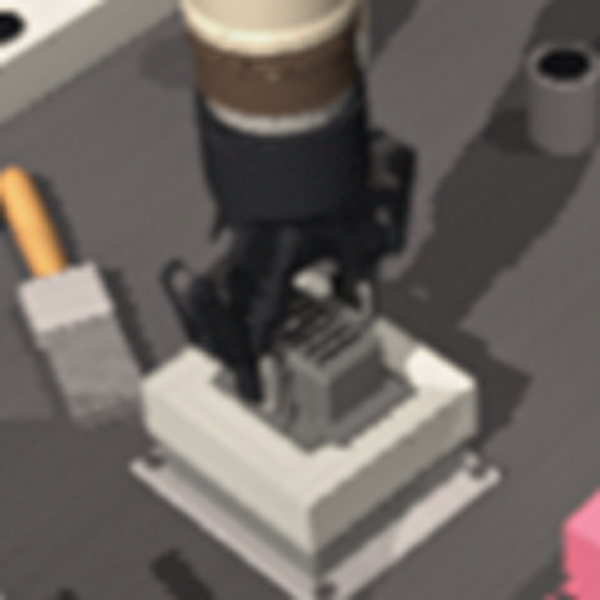

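The cover has risen with the gripper (its near corner went from about (320,375) to (320,365)), and Fz ≈ −0.7 N is just its weight. I continue straight up.

apply_moves:
  targets: [-0.01,0,0,0,0,0,0.6,-0.02,0,0,0,0,0,0.6,-0.03,0,0,0,0,0,0.6,-0.04,0,0,0,0,0,0.6,-0.055,0,0,0,0,0,0.6,-0.07,0,0,0,0,0,0.6,-0.1,0,0,0,0,0,0.6,-0.15,0,0,0,0,0,0.6,-0.22,0,0,0,0,0,0.6,-0.3,0,0,0,0,0,0.6,-0.36,0,0,0,0,0,0.6,-0.36,0,0,0,0,0,0.6]

```text
clock: 6.23
eef_pos: [0.5539, 0.2706, 0.1691]
tool_rot: [-0.482, 0.515, 0.48, 0.521]
ft_force: [-0.0, 1.1, 0.1]
grip_width: 0.0513
```

Run:
```python
from h import *
p,d=bot.camera("side");b=(130,130,290,290); np.savez("side5.npz",p=p,d=d)
a=cv2.resize(p[b[1]:b[3],b[0]:b[2],::-1],(400,400),interpolation=cv2.INTER_CUBIC)
p,d=bot.camera("top");b=(150,160,260,270); np.savez("top5.npz",p=p,d=d)
c=cv2.resize(p[b[1]:b[3],b[0]:b[2],::-1],(400,400),interpolation=cv2.INTER_CUBIC)
cv2.imwrite("pics/b5.png",np.hstack([a,c]))
plan(.5688,-.1514,.165,np.radians(-12.4))
```

```text
t 6.3333 pos [0.5522 0.2697 0.1651] grip 0.0513 F [-0.2   0.5  -1.59] q [0.45 0.5  0.21 1.28 0.   0.53]
shift units [-9.000e-04 -1.905e-01 -1.675e+00] turn units [0.285 0.002 0.003]
tool axes
 [[ 0.002 -0.997  0.074]
 [ 0.001  0.074  0.997]
 [-1.    -0.002  0.001]]
```

View pics/b5.png

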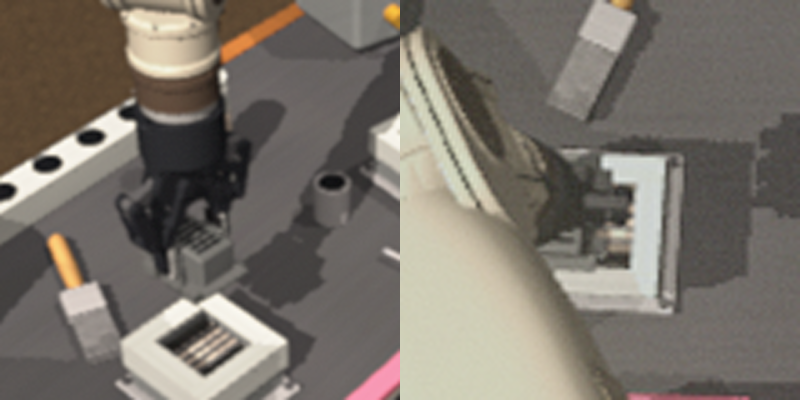

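The cover is held clear at (205,250) and the spent mouth is now open, so I measure both mouths with the same method to get the relative offset.

Run:
```python
from h import *
p=np.load("side5.npz")['p'];D=np.radians
print("side spent mouth");print(edges("side",p,.5522,.2692,D(-4.4),.066,.073,.064,sign=1,rng=.006))
print("side fresh mouth (initial)");p0=np.load("side0.npz")['p'];print(edges("side",p0,.5692,-.1514,D(-12.4),.066,.073,.064,sign=1,rng=.006))
print("side spent collar");print(edges("side",p,.5522,.2692,D(-4.4),.066,.118,.108,sign=-1,rng=.006))
print("side fresh collar");print(edges("side",p0,.5692,-.1514,D(-12.4),.066,.118,.108,sign=-1,rng=.006))
```

```text
side spent mouth
  +x -1.2(sd0.6,ang0.2) -x -2.3(0.3,0.5) +y -0.5(0.4,0.7) -y -2.8(0.2,0.0)
[0.55282165 0.27035261]
side fresh mouth (initial)
  +x -1.7(sd0.7,ang-0.5) -x -1.9(0.5,-1.4) +y -1.2(0.6,0.8) -y -3.0(0.2,0.0)
[ 0.56947626 -0.15055154]
side spent collar
  +x 2.4(sd0.6,ang-0.3) -x -1.0(0.4,0.3) +y 0.5(0.3,0.5) -y 0.9(0.5,0.8)
[0.553868   0.26883442]
side fresh collar
  +x 2.9(sd0.2,ang0.1) -x -0.1(0.6,0.2) +y 2.0(0.4,-0.3) -y 1.2(0.6,0.2)
[ 0.57075151 -0.15135105]
```

The relative offset agrees from three estimates at (0.0165, −0.4207), so the place target is (0.5686, −0.1510), yaw −12.4°. I carry it across.

apply_moves:
  targets: [0,-0.01,-0.06,0,0,0,0.6,0,-0.02,-0.17,0.03,0,0,0.6,0,-0.04,-0.3,0.06,0,0,0.6,0,-0.055,-0.43,0.09,0,0,0.6,0,-0.07,-0.56,0.12,0,0,0.6,0,-0.08,-0.69,0.15,0,0,0.6,0,-0.09,-0.8,0.15,0,0,0.6]

```text
clock: 6.92
eef_pos: [0.5578, 0.0653, 0.1626]
tool_rot: [-0.461, 0.537, 0.461, 0.535]
ft_force: [-0.4, -0.7, -1.0]
grip_width: 0.0515
```

Run:
```python
from h import *
plan(.5686,-.1510,.165,np.radians(-12.4))
```

```text
t 6.9167 pos [0.5578 0.0653 0.1626] grip 0.0515 F [-0.4  -0.7  -0.96] q [ 0.12  0.4   0.05  1.22 -0.    0.27]
shift units [-0.0087 -0.1725 -0.8488] turn units [ 0.132 -0.004 -0.006]
tool axes
 [[-0.003 -0.989  0.15 ]
 [-0.001  0.15   0.989]
 [-1.     0.003 -0.002]]
```

apply_moves:
  targets: [-0.008,-0.025,-0.13,0.03,0,0,0.6,-0.008,-0.05,-0.26,0.05,0,0,0.6,-0.008,-0.08,-0.39,0.08,0,0,0.6,-0.008,-0.105,-0.52,0.1,0,0,0.6,-0.008,-0.13,-0.65,0.12,0,0,0.6,-0.008,-0.155,-0.76,0.132,0,0,0.6,-0.008,-0.165,-0.82,0.132,0,0,0.6,-0.008,-0.171,-0.84,0.132,0,0,0.6,-0.008,-0.171,-0.84,0.132,0,0,0.6,-0.008,-0.171,-0.84,0.132,0,0,0.6]

```text
clock: 7.75
eef_pos: [0.5697, -0.1453, 0.1653]
tool_rot: [-0.443, 0.551, 0.444, 0.55]
ft_force: [-1.4, -0.2, -1.1]
grip_width: 0.0519
```

Run:
```python
from h import *
p,d=bot.camera("side");b=(230,80,370,220); np.savez("side6.npz",p=p,d=d)
a=cv2.resize(p[b[1]:b[3],b[0]:b[2],::-1],(400,400),interpolation=cv2.INTER_CUBIC)
p,d=bot.camera("top");b=(290,160,400,270); np.savez("top6.npz",p=p,d=d)
c=cv2.resize(p[b[1]:b[3],b[0]:b[2],::-1],(400,400),interpolation=cv2.INTER_CUBIC)
cv2.imwrite("pics/b6.png",np.hstack([a,c]))
plan(.5686,-.1510,.105,np.radians(-12.4))
```

```text
t 7.85 pos [ 0.5702 -0.1444  0.1658] grip 0.0515 F [-0.1   0.4  -1.44] q [-0.25  0.45  0.13  1.26  0.   -0.03]
shift units [ 0.2433  0.0003 -0.0274] turn units [ 0.006  0.001 -0.002]
tool axes
 [[-0.001 -0.977  0.212]
 [ 0.001  0.212  0.977]
 [-1.     0.001  0.   ]]
```

View pics/b6.png

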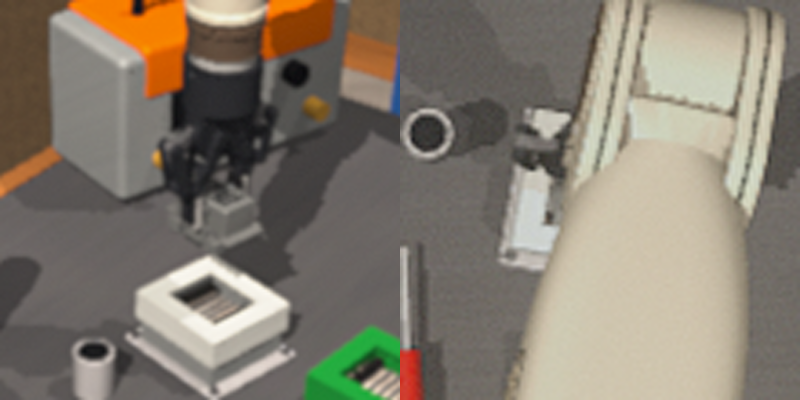

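The cover is held level at (230,220) over the fresh cartridge. I go down to just above the rim, settle, and correct.

apply_moves:
  targets: [0.06,0,-0.027,0.006,0,0,0.6,0.13,0,-0.027,0.006,0,0,0.6,0.2,0,-0.027,0.006,0,0,0.6,0.25,0,-0.027,0.006,0,0,0.6,0.27,0,-0.027,0.006,0,0,0.6,0.27,0,-0.027,0.006,0,0,0.6,0.27,0,-0.027,0.006,0,0,0.6]

```text
clock: 8.43
eef_pos: [0.5694, -0.1514, 0.0992]
tool_rot: [-0.443, 0.551, 0.443, 0.551]
ft_force: [-0.1, 0.3, -1.5]
grip_width: 0.0513
```

Run:
```python
from h import *
p,d=bot.camera("side");b=(250,110,350,210); np.savez("side7.npz",p=p,d=d)
a=cv2.resize(p[b[1]:b[3],b[0]:b[2],::-1],(600,600),interpolation=cv2.INTER_CUBIC)
cv2.imwrite("pics/s7.png",a)
plan(.5686,-.1510,.085,np.radians(-12.4))
```

```text
t 8.4833 pos [ 0.5699 -0.1517  0.0998] grip 0.0514 F [ 0.63 -0.18 -0.7 ] q [-0.26  0.5   0.03  1.1   0.   -0.04]
shift units [0.0591 0.0056 0.0016] turn units [-0.     0.     0.003]
tool axes
 [[ 0.001 -0.977  0.215]
 [-0.     0.215  0.977]
 [-1.    -0.002  0.   ]]
```

View pics/s7.png

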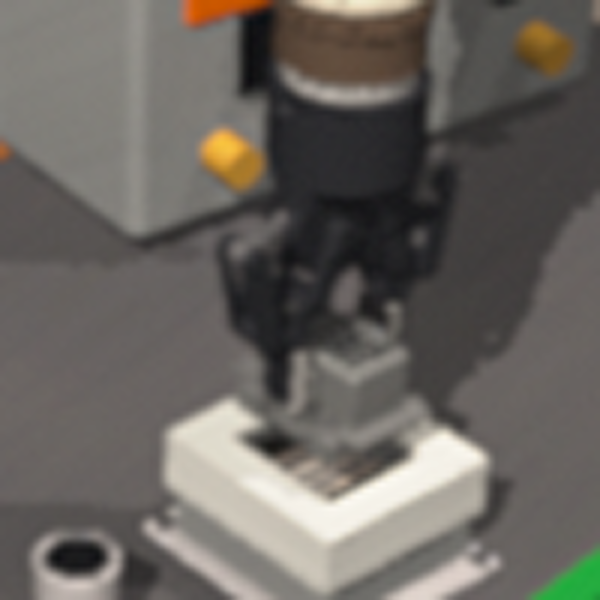

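apply_moves:
  targets: [0.02,0.005,0.001,0,0,0,0.6,0.04,0.005,0.001,0,0,0,0.6,0.05,0.005,0.001,0,0,0,0.6,0.06,0.005,0.001,0,0,0,0.6,0.06,0.005,0.001,0,0,0,0.6]

```text
clock: 8.9
eef_pos: [0.5675, -0.1517, 0.0831]
tool_rot: [-0.442, 0.552, 0.443, 0.551]
ft_force: [-0.8, 0.4, -2.3]
grip_width: 0.0514
```

Run:
```python
from h import *
plan(.5686,-.1510,.080,np.radians(-12.4))
```

```text
t 8.9 pos [ 0.5675 -0.1517  0.0831] grip 0.0514 F [-0.79  0.38 -2.31] q [-0.26  0.51  0.01  1.07 -0.   -0.04]
shift units [ 0.0126 -0.0039  0.0036] turn units [-0.003  0.    -0.002]
tool axes
 [[-0.001 -0.976  0.216]
 [ 0.     0.216  0.976]
 [-1.     0.001  0.   ]]
```

apply_moves:
  targets: [0.004,-0.003,0.002,0,0,0,0.6,0.008,-0.003,0.002,0,0,0,0.6,0.012,-0.003,0.002,0,0,0,0.6,0.012,-0.003,0.002,0,0,0,0.6]

```text
clock: 9.23
eef_pos: [0.5687, -0.1514, 0.0806]
tool_rot: [-0.443, 0.551, 0.443, 0.551]
ft_force: [0.2, 0.5, -0.6]
grip_width: 0.0513
```

apply_moves:
  targets: [0.004,0,0,0,0,0,0.6,0.008,0,0,0,0,0,0.6,0.008,0,0,0,0,0,0.6]

```text
clock: 9.48
eef_pos: [0.5686, -0.1513, 0.0786]
tool_rot: [-0.443, 0.551, 0.443, 0.551]
ft_force: [-0.2, 0.7, -0.6]
grip_width: 0.0513
```

Run:
```python
from h import *
plan(.5686,-.1510,.076,np.radians(-12.4))
```

```text
t 9.4833 pos [ 0.5686 -0.1513  0.0786] grip 0.0513 F [-0.23  0.69 -0.59] q [-0.26  0.52  0.    1.06  0.   -0.04]
shift units [0.0103 0.0004 0.0013] turn units [-0.003  0.    -0.001]
tool axes
 [[-0.    -0.976  0.216]
 [ 0.     0.216  0.976]
 [-1.     0.     0.   ]]
```

apply_moves:
  targets: [0.004,0,0,0,0,0,0.6,0.008,0,0,0,0,0,0.6,0.012,0,0,0,0,0,0.6,0.012,0,0,0,0,0,0.6]

```text
clock: 9.82
eef_pos: [0.5686, -0.1513, 0.0755]
tool_rot: [-0.443, 0.551, 0.443, 0.551]
ft_force: [0.6, -0.2, -0.6]
grip_width: 0.0514
```

apply_moves:
  targets: [0.004,0,0,0,0,0,0.6,0.008,0,0,0,0,0,0.6,0.008,0,0,0,0,0,0.6]

```text
clock: 10.07
eef_pos: [0.5689, -0.1514, 0.074]
tool_rot: [-0.443, 0.551, 0.443, 0.551]
ft_force: [-1.2, 0.5, 1.5]
grip_width: 0.0511
```

apply_moves:
  targets: [0.004,0,0,0,0,0,0.6,0.008,0,0,0,0,0,0.6,0.008,0,0,0,0,0,0.6]

```text
clock: 10.32
eef_pos: [0.5689, -0.1514, 0.072]
tool_rot: [-0.443, 0.551, 0.443, 0.551]
ft_force: [-1.1, 0.3, 2.5]
grip_width: 0.0516
```

The seal contact is felt at TCP z ≈ 0.0745, as expected. I continue gently until the flanges touch the rim.

apply_moves:
  targets: [0.004,0,0,0,0,0,0.6,0.006,0,0,0,0,0,0.6,0.006,0,0,0,0,0,0.6]

```text
clock: 10.57
eef_pos: [0.5689, -0.1514, 0.0704]
tool_rot: [-0.443, 0.551, 0.443, 0.551]
ft_force: [-1.0, 0.4, 3.2]
grip_width: 0.0514
```

apply_moves:
  targets: [0.004,0,0,0,0,0,0.6,0.006,0,0,0,0,0,0.6,0.006,0,0,0,0,0,0.6]

```text
clock: 10.82
eef_pos: [0.5689, -0.1515, 0.069]
tool_rot: [-0.443, 0.551, 0.443, 0.551]
ft_force: [-1.8, 0.3, 4.0]
grip_width: 0.0515
```

Run:
```python
from h import *
p,d=bot.camera("side");b=(250,110,350,210); np.savez("side8.npz",p=p,d=d)
a=cv2.resize(p[b[1]:b[3],b[0]:b[2],::-1],(600,600),interpolation=cv2.INTER_CUBIC)
cv2.imwrite("pics/s8.png",a)
plan(.5686,-.1510,.085,np.radians(-12.4))
```

```text
t 10.8667 pos [ 0.5689 -0.1514  0.069 ] grip 0.0513 F [-2.29 -0.53  4.69] q [-0.26  0.53 -0.01  1.03 -0.   -0.04]
shift units [-0.064   0.0017  0.0015] turn units [-0.003 -0.     0.001]
tool axes
 [[ 0.    -0.976  0.216]
 [-0.     0.216  0.976]
 [-1.    -0.    -0.   ]]
```

View pics/s8.png

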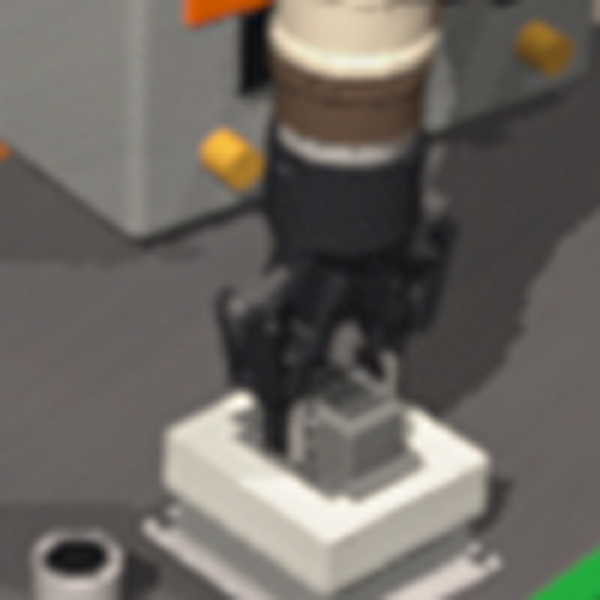

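apply_moves:
  targets: [0.002,0,0,0,0,0,0.6,0.004,0,0,0,0,0,0.6,0.004,0,0,0,0,0,0.6]

```text
clock: 11.12
eef_pos: [0.5691, -0.1515, 0.0685]
tool_rot: [-0.443, 0.551, 0.442, 0.552]
ft_force: [-1.2, -0.3, 6.1]
grip_width: 0.0513
```

apply_moves:
  targets: [0.002,0,0,0,0,0,0.6,0.004,0,0,0,0,0,0.6,0.004,0,0,0,0,0,0.6]

```text
clock: 11.37
eef_pos: [0.5695, -0.1516, 0.0677]
tool_rot: [-0.443, 0.551, 0.442, 0.552]
ft_force: [-1.2, 0.2, 8.1]
grip_width: 0.0512
```

apply_moves:
  targets: [0.002,0,0,0,0,0,0.6,0.004,0,0,0,0,0,0.6,0.004,0,0,0,0,0,0.6]

```text
clock: 11.62
eef_pos: [0.5697, -0.1516, 0.0668]
tool_rot: [-0.443, 0.551, 0.442, 0.552]
ft_force: [-1.8, 0.2, 6.3]
grip_width: 0.0513
```

Run:
```python
from h import *
p,d=bot.camera("side");b=(250,110,350,210); np.savez("side9.npz",p=p,d=d)
a=cv2.resize(p[b[1]:b[3],b[0]:b[2],::-1],(600,600),interpolation=cv2.INTER_CUBIC)
cv2.imwrite("pics/s9.png",a)
plan(.5686,-.1510,.085,np.radians(-12.4))
```

```text
t 11.6667 pos [ 0.5697 -0.1517  0.0669] grip 0.0512 F [-1.13  0.57  6.77] q [-0.26  0.53 -0.01  1.03  0.   -0.04]
shift units [-0.0726  0.0048  0.0016] turn units [-0.003 -0.     0.005]
tool axes
 [[ 0.002 -0.976  0.216]
 [-0.001  0.216  0.976]
 [-1.    -0.002 -0.   ]]
```

View pics/s9.png

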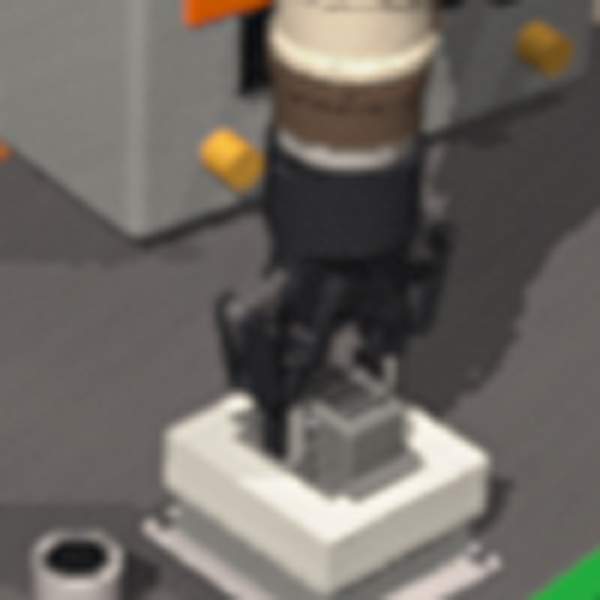

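The cover no longer moves between the last two views while Fz levels at ~7 N, so it sits on the rim and the pads are slipping. I open slowly while moving down, so the pads (which swing back as they open) keep pressing it down.

apply_moves:
  targets: [0.002,0,0,0,0,0,0.62,0.0045,0,0,0,0,0,0.64,0.007,0,0,0,0,0,0.66]

```text
clock: 11.92
eef_pos: [0.5698, -0.1517, 0.0648]
tool_rot: [-0.443, 0.551, 0.442, 0.552]
ft_force: [1.1, -0.8, 5.6]
grip_width: 0.0563
```

apply_moves:
  targets: [0.002,0,0,0,0,0,0.68,0.0045,0,0,0,0,0,0.7,0.007,0,0,0,0,0,0.72]

```text
clock: 12.17
eef_pos: [0.5694, -0.1515, 0.0624]
tool_rot: [-0.443, 0.551, 0.442, 0.552]
ft_force: [1.5, 0.2, 3.5]
grip_width: 0.0615
```

apply_moves:
  targets: [0.0,0,0,0,0,0,0.74,0.0,0,0,0,0,0,0.76,0,0,0,0,0,0,0.8,0,0,0,0,0,0,0.8]

```text
clock: 12.5
eef_pos: [0.5682, -0.1512, 0.0616]
tool_rot: [-0.442, 0.552, 0.443, 0.551]
ft_force: [0.0, 0.3, -0.6]
grip_width: 0.068
```

Run:
```python
from h import *
p,d=bot.camera("side");b=(250,110,350,210); np.savez("side10.npz",p=p,d=d)
a=cv2.resize(p[b[1]:b[3],b[0]:b[2],::-1],(600,600),interpolation=cv2.INTER_CUBIC)
cv2.imwrite("pics/s10.png",a)
plan(.5686,-.1510,.085,np.radians(-12.4))
```

```text
t 12.55 pos [ 0.5683 -0.1513  0.0618] grip 0.0681 F [-0.54  0.07 -0.15] q [-0.26  0.53 -0.02  1.02 -0.   -0.04]
shift units [-0.0928 -0.0006  0.0014] turn units [-0.003  0.    -0.002]
tool axes
 [[-0.001 -0.976  0.216]
 [ 0.     0.216  0.976]
 [-1.     0.001  0.   ]]
```

View pics/s10.png

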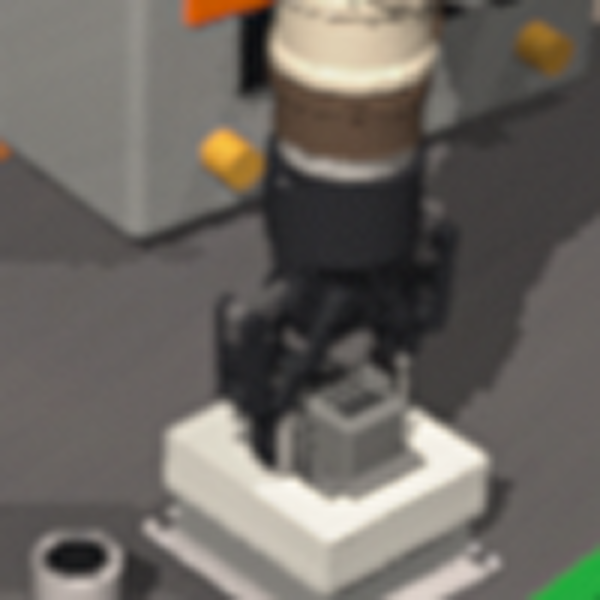

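The downward force held (5.6 → 3.5 N) until the pads left the tabs. I rise clear, then check.

apply_moves:
  targets: [-0.03,0,0,0,0,0,0.9,-0.08,0,0,0,0,0,1,-0.16,0,0,0,0,0,1,-0.26,0,0,0,0,0,1,-0.38,0,0,0,0,0,1,-0.38,0,0,0,0,0,1,-0.38,0,0,0,0,0,1]

```text
clock: 13.13
eef_pos: [0.5705, -0.1519, 0.1604]
tool_rot: [-0.444, 0.55, 0.441, 0.553]
ft_force: [0.9, 0.3, -0.9]
grip_width: 0.0853
```

Run:
```python
from h import *
p,d=bot.camera("side");b=(250,130,350,230); np.savez("side11.npz",p=p,d=d)
a=cv2.resize(p[b[1]:b[3],b[0]:b[2],::-1],(600,600),interpolation=cv2.INTER_CUBIC)
cv2.imwrite("pics/s11.png",a)
plan(.5686,-.1510,.110,np.radians(-12.4))
p0=np.load("side0.npz")
P=cloud("side",d);Z=P[150:230,260:350,2]; 
def st(Z,P,cx,cy):
    m=np.hypot(P[...,0]-cx,P[...,1]-cy)<.07
    z=P[...,2][m]; r=z[(z>.058)&(z<.072)];t=z[(z>.088)&(z<.115)]
    print("rim",np.median(r),"top median",np.median(t),np.percentile(t,[10,90]),len(t))
st(Z,P,.569,-.151); P0=cloud("side",p0['d']); st(None,P0,.5523,.2693)
```

```text
t 13.1833 pos [ 0.5693 -0.1515  0.1585] grip 0.0856 F [-1.4   0.62 -0.41] q [-0.26  0.45  0.12  1.23 -0.   -0.04]
shift units [0.1941 0.0036 0.0015] turn units [-0.003 -0.     0.005]
tool axes
 [[ 0.002 -0.976  0.216]
 [-0.001  0.216  0.976]
 [-1.    -0.002 -0.   ]]
rim 0.06636805480463781 top median 0.09964775582528468 [0.0916397  0.10289088] 302
rim 0.06558925067661586 top median 0.09944890091926228 [0.09157643 0.10210461] 503
```

View pics/s11.png

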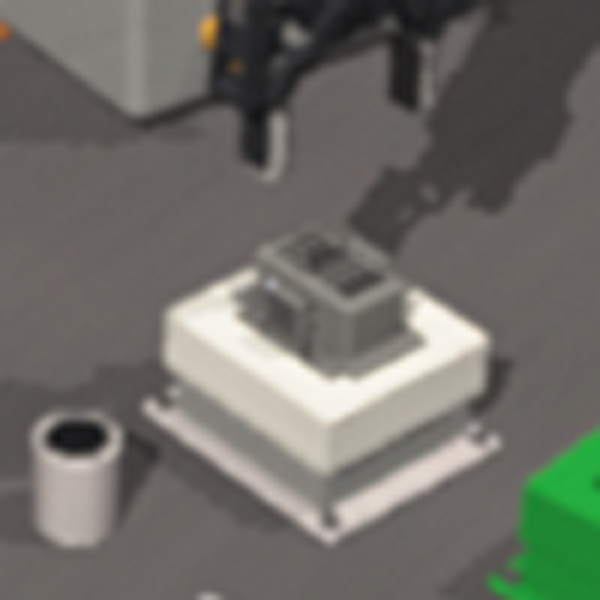

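The side view shows the cover seated level at (330,300) with both tabs upright. Its top is ~33.5 mm above the rim (an unlatched cover on the sprung seal would be ~39 mm). I fit its top plane for tilt and confirm by a light touch.

Run:
```python
from h import *
yw=np.radians(-12.4)
def fit(f,cx,cy,yw):
    d=np.load(f)['d'];P=cloud("side",d)
    m=(np.hypot(P[...,0]-cx,P[...,1]-cy)<.06)&(P[...,2]>.094)&(P[...,2]<.115);Q=P[m]
    L=(Q[:,:2]-[cx,cy])@np.array([[np.cos(yw),-np.sin(yw)],[np.sin(yw),np.cos(yw)]])
    k=(abs(L[:,0])<.04)&(abs(L[:,1])<.024);Q,L=Q[k],L[k]
    A=np.c_[L,np.ones(len(L))];c=np.linalg.lstsq(A,Q[:,2],rcond=None)[0]
    print(f,"tilt deg",np.degrees(c[:2]).round(2),"z",c[2].round(4),len(Q))
fit("side11.npz",.569,-.151,yw);fit("side0.npz",.5523,.2693,np.radians(-4.4))
plan(.5686,-.1510,.108,yw)
```

```text
side11.npz tilt deg [ 0.03 -3.07] z 0.1006 219
side0.npz tilt deg [ 0.49 -1.83] z 0.1001 381
t 13.1833 pos [ 0.5693 -0.1515  0.1585] grip 0.0856 F [-1.4   0.62 -0.41] q [-0.26  0.45  0.12  1.23 -0.   -0.04]
shift units [0.2021 0.0036 0.0015] turn units [-0.003 -0.     0.005]
tool axes
 [[ 0.002 -0.976  0.216]
 [-0.001  0.216  0.976]
 [-1.    -0.002 -0.   ]]
```

apply_moves:
  targets: [0,0,0,0,0,0,0,0,0,0,0,0,0,0,0,0,0,0,0,0,0,0,0,0,0,0,0,0,0.05,0,0,0,0,0,0,0.1,0,0,0,0,0,0,0.15,0,0,0,0,0,0,0.18,0,0,0,0,0,0,0.19,0,0,0,0,0,0,0.19,0,0,0,0,0,0]

```text
clock: 14.02
eef_pos: [0.5681, -0.1512, 0.1088]
tool_rot: [-0.442, 0.552, 0.443, 0.551]
ft_force: [0.1, -0.5, 0.9]
grip_width: -0.0004
```

apply_moves:
  targets: [0.006,0,0,0,0,0,0,0.012,0,0,0,0,0,0,0.018,0,0,0,0,0,0,0.018,0,0,0,0,0,0]

```text
clock: 14.35
eef_pos: [0.5689, -0.1514, 0.1055]
tool_rot: [-0.443, 0.551, 0.443, 0.551]
ft_force: [0.2, 0.5, -0.5]
grip_width: -0.0001
```

apply_moves:
  targets: [0.004,0,0,0,0,0,0,0.006,0,0,0,0,0,0,0.006,0,0,0,0,0,0]

```text
clock: 14.6
eef_pos: [0.5688, -0.1514, 0.1038]
tool_rot: [-0.443, 0.551, 0.443, 0.551]
ft_force: [-0.1, -0.6, -0.4]
grip_width: 0.0003
```

apply_moves:
  targets: [0.003,0,0,0,0,0,0,0.004,0,0,0,0,0,0,0.004,0,0,0,0,0,0]

```text
clock: 14.85
eef_pos: [0.5687, -0.1514, 0.1027]
tool_rot: [-0.443, 0.551, 0.443, 0.551]
ft_force: [0.2, -0.2, 0.5]
grip_width: -0.0002
```

apply_moves:
  targets: [0.002,0,0,0,0,0,0,0.004,0,0,0,0,0,0,0.004,0,0,0,0,0,0]

```text
clock: 15.1
eef_pos: [0.5689, -0.1514, 0.102]
tool_rot: [-0.443, 0.551, 0.443, 0.551]
ft_force: [-1.1, -0.7, 0.5]
grip_width: 0.0002
```

apply_moves:
  targets: [0.002,0,0,0,0,0,0,0.004,0,0,0,0,0,0,0.004,0,0,0,0,0,0]

```text
clock: 15.35
eef_pos: [0.5689, -0.1514, 0.1012]
tool_rot: [-0.443, 0.551, 0.443, 0.552]
ft_force: [-0.8, 0.6, 4.2]
grip_width: -0.0001
```

apply_moves:
  targets: [0.002,0,0,0,0,0,0,0.004,0,0,0,0,0,0,0.004,0,0,0,0,0,0]

```text
clock: 15.6
eef_pos: [0.5689, -0.1514, 0.101]
tool_rot: [-0.443, 0.551, 0.442, 0.552]
ft_force: [-2.8, -0.2, 8.4]
grip_width: -0.0003
```

The first contact is at z ≈ 0.1015 (rim + 35 mm, which is the latched height), with a hard stop under 1 mm lower at 8 N. I withdraw.

apply_moves:
  targets: [-0.02,0,0,0,0,0,0,-0.08,0,0,0,0,0,0,-0.2,0,0,0,0,0,0,-0.32,0,0,0,0,0,0,-0.45,0,0,0,0,0,0,-0.45,0,0,0,0,0,0,-0.45,0,0,0,0,0,0]

```text
clock: 16.18
eef_pos: [0.5703, -0.1518, 0.2146]
tool_rot: [-0.444, 0.55, 0.441, 0.552]
ft_force: [0.7, -0.5, -0.4]
grip_width: -0.0
```

Run:
```python
from h import *
p,d=bot.camera("side"); np.savez("side12.npz",p=p,d=d)
b=(250,140,350,240)
a=cv2.resize(p[b[1]:b[3],b[0]:b[2],::-1],(400,400),interpolation=cv2.INTER_CUBIC)
cv2.imwrite("pics/s12.png",np.hstack([a,cv2.resize(p[20:400,:,::-1],(400,400))]))
yw=np.radians(-12.4);P=cloud("side",d)
m=(np.hypot(P[...,0]-.569,P[...,1]+.151)<.06)&(P[...,2]>.094)&(P[...,2]<.12);print("top z",np.median(P[m][:,2]))
plan(.5686,-.1510,.2,yw)
```

```text
top z 0.10082642832121891
t 16.2333 pos [ 0.5691 -0.1515  0.2126] grip 0.0003 F [ 0.04 -1.39 -1.77] q [-0.26  0.43  0.22  1.36  0.   -0.04]
shift units [0.0502 0.0024 0.0014] turn units [-0.003 -0.     0.002]
tool axes
 [[ 0.001 -0.976  0.216]
 [-0.     0.216  0.976]
 [-1.    -0.001 -0.   ]]
```

View pics/s12.png

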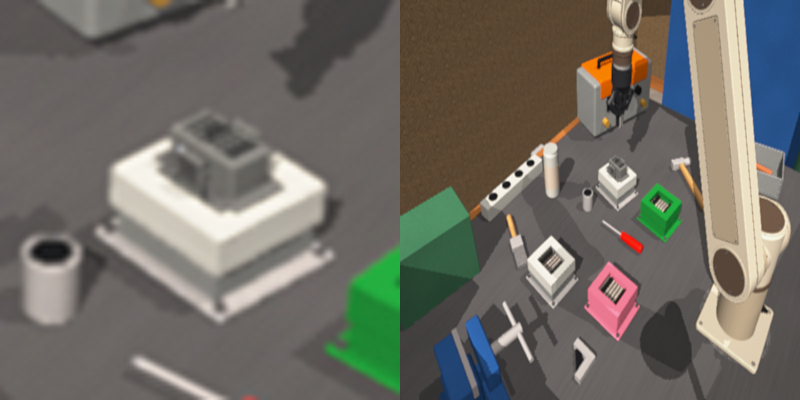

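The cover sits level on the fresh cartridge at (220,165), the spent one is open, everything else is undisturbed and the gripper is clear. I hand it in.

```bash
python3 -c "
from workcell import bot
print(bot.job_done())"
```

```text
the job is handed in; nothing more can be done
None
```

The cover is off the spent cartridge and latched on the fresh one. I handed the job in at about 16 s, with the gripper clear of everything.

- **Removal:** I squeezed both tabs to about 51.5 mm and lifted the cover straight off. Once it was free, the wrist felt only its weight.
- **Fitting:** I lowered it into the fresh mouth and felt the seal at TCP z ≈ 0.0745. I pressed it home with no more than about 8 N, and kept pushing down while the tabs sprang out.
- **Latch check:** a light touch on top met the cover at z ≈ 0.1015. That is about 35 mm above the measured rim of about 66.5 mm, which is the latched height; unlatched it would be about 39 mm. It stopped hard within 1 mm at 8 N, and the camera depth put the top at 0.101 m after I withdrew.
- **Surroundings:** the last side-camera view showed the other objects where they were at the start.

**Disagreements:** the two cameras differed by 1–3 mm on absolute positions, so I placed the cover by its offset from the spent cartridge, on which they agreed to about 1 mm. The depth fit gave the cover's top a 3.1° tilt, but the same fit gave 1.8° when the cover sat on the spent cartridge, so I read that as noise. I did not check the tabs by pulling on the cover.

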